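# Reverse the ratchet and back off the book press

### The job

Release the small book press: flip the direction lever on the ratchet spanner's head over to the loosening side, fully home but without straining its stop. Then swing the handle counter-clockwise (seen from above) until you feel the press screw come up firmly against its end stop; do not heave against the stop. Let go and leave the jar, the awl and the weight where they are.

Things in the scene. Friction and masses are not known exactly. Their poses are not given: they have to be found in the camera images.
- press: Grey bench book press, bolted down. Base 170 x 250 x 18 mm; origin at the centre of its underside, y along the crossbeam. Crossbeam 50 x 250 mm, top at z 114 mm (nuts at y +-105 mm to z 121). The vertical screw passes through it at x = y = 0. A ratchet spanner stays on the screw's hex end (z 122 to 152 mm; hex end to z 166). Book and wooden platen are clamped below the beam.
- head_top (a point): Centre of the ratchet head's top face, on the screw axis, 152 mm above the table; its x axis points along the handle, z up. Steel disc, radius 34 mm, 30 mm high, with a neck 46 mm wide reaching 62 mm out. 16 teeth: up to 0.4 rad of swing is lost before it bites. The screw must then turn counter-clockwise 0.6 to 1.1 rad (not known beforehand) to reach its end stop.
- handle_grip (a point): Middle of the pale wooden grip at the handle's end, 155 mm from the screw axis, 137 mm above the table. Grip 85 mm long (along the handle), 24 wide, 22 high; from the neck to it runs a steel bar 18 mm wide, 14 high. At the end stop, a stiff buffer, the force at the grip climbs about 0.2 N per mm: 9 to 16 N is firmly home, above about 20 N (3.2 Nm) it is strained.
- ratchet (a joint): Handle angle about the screw axis, rad, counter-clockwise from above positive; at 0 the handle points along the press's -x; it swings level above the beam. Slipping freely it takes up to 4 N at the grip; turning the screw takes a steady 5 N (moving in small steps) to 8 N (while moving).
- lever (a joint): Direction lever's hub on the ratchet's neck, rad, counter-clockwise from above positive; 0 = in line with the handle; stays where left. At the stop -0.5 (tab on the handle's clockwise side; starts -0.5 to -0.3) the ratchet drives clockwise (tightens) and slips the other way; at the stop +0.5 (tab on the counter-clockwise side) it drives counter-clockwise (loosens) and slips clockwise.
- lever_tab (a point): Top centre of the lever's upright dark steel tab, 181 mm above the table: 14 mm long (along the lever), 9 thick, 22 tall above the lever plate (top z 159 mm), 30 mm from the lever's pivot, which is 42 mm from the screw axis along the handle. It moves with 1 to 3.5 N at the tab; against its stop the force climbs about 3 N per mm; above 6 to 8 N the handle swings along.
- platen_top (a point): Point on the upper face of the wooden platen under the beam, 60 mm from the screw axis along the press's x. The screw lifts the platen 1 mm per rad; where the screw first touches its end stop this point is 67.5 mm above the press's origin; it starts 0.6 to 1.1 mm lower.
- blade (a joint): Sideways bend of the lever's springy steel blade (bar and tab) against its hub, rad; 0 unloaded, 3 Nm/rad (1 N at the tab bends it 0.01 rad). Joint lever is the hub; the tab stands at lever + blade. Bent more than 0.12 rad either way (10 to 12 N at the tab) it is strained.
- jar: Glass jar with a steel lid, 56 mm wide, 60 mm high; origin at the centre of its underside. Bystander.
- awl: Awl with a wooden handle, 160 mm long, lying on the table. Bystander.
- weight: Round steel paperweight, 60 mm wide, with a knob, 52 mm high; origin at the centre of its underside. Bystander.

How it is judged (in metres and radians):
On the way, in this order (a step that is already met when the one before it is completed fails the run):
1. the direction lever is flipped fully over to the loosening side (value of joint lever above 0.41 rad), for 0.2 s.
2. the screw is backed off up to its end stop (value of joint lever above 0.39 rad and z of platen_top in the frame of press above 0.0674 m), for 0.2 s.
At the end, for the whole second after the job is handed in: The lever is on the loosening side (joint lever above 0.39 rad), the platen is fully up (platen_top no more than 0.1 mm, i.e. 0.1 rad of screw, short of 67.5 mm above the press's origin), the handle is at rest, and the jar, awl and weight are within 20 mm of where they stood (all of step 2 and velocity of joint ratchet between -0.05 and 0.05 rad/s and distance of each of jar, awl, weight from where it was at the start of the episode below 0.02 m); the robot touches nothing.
It fails at once if the lever is strained (its blade bent by more than 0.12 rad, 10 to 12 N at the tab) (value of joint blade above 0.12 rad or value of joint blade below -0.12 rad).
It fails at once if the screw's end stop is strained (screw driven more than 0.22 rad into its buffer, about 20 N at the grip) (z of platen_top in the frame of press above 0.06772 m).
It fails at once if the jar is knocked away (moved over 20 mm) (distance of jar from where it was at the start of the episode above 0.02 m).
It fails at once if the awl is knocked away (moved over 20 mm) (distance of awl from where it was at the start of the episode above 0.02 m).
It fails at once if the weight is knocked away (moved over 20 mm) (distance of weight from where it was at the start of the episode above 0.02 m).
It also fails if it takes over 70 s, if anything falls off the work surface, if the arm or the gripper's body presses on something with over 40 N, if the wrist force passes 120 N, or if a joint passes its speed limit or range.

### The arm

A 6-joint arm with a two-finger parallel gripper is mounted at the origin on the work surface. World frame = base frame: x ahead of the robot, y to its left, z up, the work surface at z = 0. Lengths are in mm, angles in rad, forces in N, time in s.
With the tool pointing down it reaches from about 400 to 925 mm from the base axis. Payload 12.5 kg.
Tool frame: the origin (TCP) lies at the very end of the fingers, on their centre line; the grasp point (between the pads) lies 19 mm behind it; z points along the fingers, y is the direction in which the jaws open and shut (so a half turn about z gives the same grasp; the last joint's range is limited). The gripper opens to 95 mm and grips with 3 to 60 N. Pads are 20 mm wide; open, the fingers measure 119 mm over their backs; the gripper's body (75 mm by 180 mm) begins 59 mm behind the grasp point.
Start: joints at [1.084, 0.491, 1.559, -0, 1.092, -0.106], TCP at [232.276, 580.257, 179.661] pointing down, gripper open.
Joint ranges: [-3.1, 3.1], [-0.84, 2.19], [0.05, 2.79], [-1.13, 4.28], [0.06, 2.93], [-2.69, 2.69]. Speed limits (rad/s): [2.22, 2.22, 2.79, 3.14, 3.14, 3.14].

### API

Orientations are given as [roll, pitch, yaw] about the fixed x, y, z axes, in that order (R = Rz(yaw) Ry(pitch) Rx(roll)).
In Python, from cell import env gives the robot as it stands. The module is installed in compiled form; this text tells all that it offers.
- The arm moves only by the tool carry_out, never from a script. Its argument "deltas" is one flat list of numbers, 7 for each row, row after row: the turn, a rotation vector about the tool's x, y, z in rad, then the shift along the tool's x, y, z in cm, then the finger opening in cm, from 0 to 9.51. In form: [wx, wy, wz, x, y, z, gripper, wx, wy, wz, x, y, z, gripper, ...]. A call has 1 to 12 rows; each row is the pose to reach, as a shift and turn from the pose measured when the call began, along the tool's axes at that moment; what a row does not reach only later rows make up. A row lasts 1/10 s, in which the tool goes at most 50 mm and 8.59 degrees, less where a joint would pass 70% of its speed; a pose out of reach is approached as far as the arm can. A call with a gripper value outside its range is refused whole. The fingers move at their own pace and stop on an object; the grip force is fixed at half the most. Time passes only in rows, so rows that repeat a pose let the fingers close. It gives the time, the measured TCP pose, the force and the opening at its end, in the units of the state.
- env.state(): the state, without advancing time (a new reading comes with each control period).
- env.read_camera(name): name is "side" or "top" or "wrist"; returns a dict with "img" (384x512x3 uint8, red, green, blue), "range_z" (384x512 float32, mm along the optical axis (not along the pixel's ray), 0 where there is no reading), "fov_y" (degrees; the focal length in pixels is half the picture's height over the tangent of half this angle, whatever the lens; pixels are square), "cx", "cy" (the principal point, pixels), "k1" (the pictures are not rectified: a ray, as slopes to the right and down, at radius r is drawn at 1 + k1 r^2 times it, then the intrinsics apply), "extrinsics" (4x4, takes a point from world to camera coordinates); the wrist camera has in their place "T_tool_cam" (4x4, takes a point from camera to tool coordinates, whose origin is the TCP and whose axes are the flange's). Camera axes: x right, y down, z forward; pixel columns grow to the right and rows downward; lengths in mm; the calibration is good to about 2 mm. A picture is of the moment at which its call begins: read the wrist's pose just before it.
- env.job_done(): hands the job in, once; it reports no verdict.
The state is a dict: "t": time; "joints": joint angles; "qvel": joint speeds; "tau": joint torques, N m; "eef_pos": TCP position; "tcp_rot": TCP orientation; "ft_force": force on the tool from outside, world axes, zero at the start; "moment": the same for the moment, N m; "opening": opening from 0.0 (shut) to 1.0 (fully open).
Only numpy, scipy, OpenCV 4.12 (cv2) and the standard library are available. Lean on these libraries where they do the work, as an engineer would, in place of code of your own. Each camera call takes 0.05 s, during which the arm holds its last target. There are 200 camera calls.

## Working session

There is one attempt and no reset: what is moved stays moved. The work goes in short steps, Python scripts to look and compute and a tool call to move; the robot and the scene stay as the last step left them, time stands still between calls to the robot, and variables do not carry over. Pictures are saved under pics/ and viewed, about 8 in all and at most 12, crops included, and the job is handed in when it is done.

Besides the shell and the picture viewer there is one more tool, called after "Emit:" as name(argument=value, ...) on one line, values as JSON. carry_out: Moves the arm, as the interface text tells. Its arguments: {"type":"object","properties":{"deltas":{"type":"array","items":{"type":"number"}}},"required":["deltas"]}

```bash
mkdir -p pics; cat > h.py <<'E'
import numpy as np, cv2
from cell import env
from scipy.spatial.transform import Rotation as R
def K(c):
    f=192/np.tan(np.radians(c['fov_y'])/2); return np.array([[f,0,c['cx']],[0,f,c['cy']],[0,0,1]])
def T_cw(c,s=None):
    if 'extrinsics' in c: return np.linalg.inv(np.array(c['extrinsics']))
    T=np.eye(4);T[:3,:3]=R.from_euler('xyz',s['tcp_rot']).as_matrix();T[:3,3]=s['eef_pos'];return T@np.array(c['T_tool_cam'])
def cloud(c,s=None):
    v,u=np.mgrid[0:384,0:512]; p=np.stack([u.ravel(),v.ravel()],1).astype(float)
    n=cv2.undistortPoints(p[:,None],K(c),np.array([c['k1'],0,0,0,0.]))[:,0]
    z=c['range_z'].ravel(); P=np.c_[n*z[:,None],z]; T=T_cw(c,s)
    W=P@T[:3,:3].T+T[:3,3]; W[z<=0]=np.nan; return W.reshape(384,512,3)
def ray(c,u,v,z,s=None):
    n=cv2.undistortPoints(np.array([[[u,v]]],float),K(c),np.array([c['k1'],0,0,0,0.]))[0,0]
    T=T_cw(c,s); d=T[:3,:3]@np.r_[n,1]; o=T[:3,3]; return o+d*(z-o[2])/d[2]
E
cat > a.py <<'E'
from h import *
s=env.state(); print(s)
ims=[]
for n in ['top','side','wrist']:
    s=env.state(); c=env.read_camera(n); np.savez(f'{n}0.npz',W=cloud(c,s),img=c['img']); cv2.imwrite(f'pics/{n}0.png',c['img'][...,::-1])
    print(n,{k:v for k,v in c.items() if k not in('img','range_z')})
E
python3 a.py
```

```text
{'t': 0.0, 'joints': array([ 1.08439457e+00,  4.91567905e-01,  1.55949978e+00,  3.72464544e-07,
        1.09170837e+00, -1.05592657e-01]), 'qvel': array([ 0.00104382,  0.00046565,  0.00063098, -0.00020864,  0.00185617,
        0.00094044]), 'tau': array([ 1.69870324e-03, -6.12654305e+01, -2.58183396e+01,  6.93696295e-02,
        4.81658941e-02, -1.17371228e-04]), 'eef_pos': array([232.12254809, 579.96014135, 179.03926404]), 'tcp_rot': array([-3.14041588e+00, -1.25055154e-04,  2.76078331e+00]), 'ft_force': array([ 0.17876913, -0.6191478 , -0.63979697]), 'moment': array([0.00543658, 0.01924693, 0.01850424]), 'opening': 0.9980542001782057}
top {'fov_y': 57.37286144407489, 'cx': 254.00458461003703, 'cy': 194.05928765467044, 'k1': -0.008409790340967978, 'extrinsics': array([[-1.04987925e-02, -9.99918073e-01,  7.32270998e-03,
        -1.45152409e+01],
       [-9.97630699e-01,  9.97628153e-03, -6.80695428e-02,
         5.87708937e+02],
       [ 6.79909127e-02, -8.02000828e-03, -9.97653705e-01,
         1.20419768e+03],
       [ 0.00000000e+00,  0.00000000e+00,  0.00000000e+00,
         1.00
[... 254 characters left out ...]
56894072e-01, -7.96527104e-01,
         3.13868769e+02],
       [ 5.08688463e-01,  6.13023675e-01, -6.04514699e-01,
         7.64498713e+02],
       [ 0.00000000e+00,  0.00000000e+00,  0.00000000e+00,
         1.00000000e+00]])}
wrist {'fov_y': 67.36966366297061, 'cx': 256.17763346746904, 'cy': 191.08540787960487, 'k1': -0.005859909597907306, 'T_tool_cam': array([[ 8.32471042e-04, -9.61791324e-01, -2.73782314e-01,
         7.62239017e+01],
       [ 9.99999484e-01,  6.41046679e-04,  7.88646548e-04,
         2.38371378e-01],
       [-5.83006164e-04, -2.73782830e-01,  9.61791361e-01,
        -2.05207753e+02],
       [ 0.00000000e+00,  0.00000000e+00,  0.00000000e+00,
         1.00000000e+00]])}
```

View pics/top0.png

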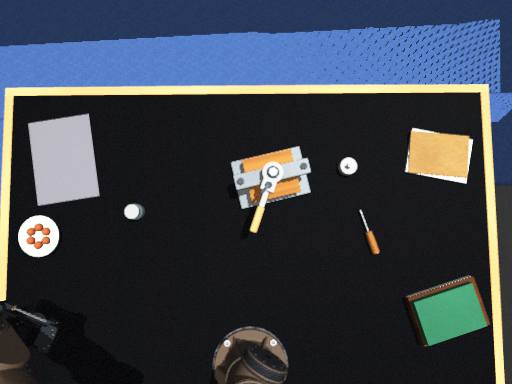

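View pics/side0.png

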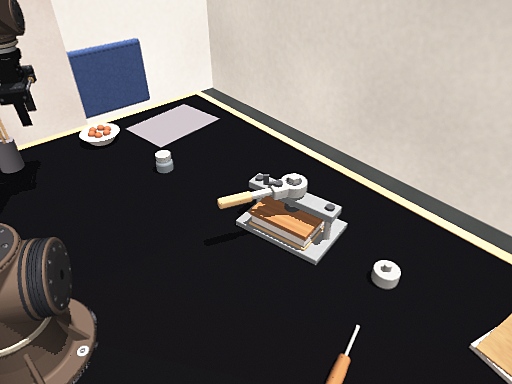

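The top view shows the press at about (272,176), the head at (273,172) and the pale grip at about (259,218), pointing toward the robot. The jar is at (134,211), the weight at (348,166) and the awl at (370,235), all clear of the press. Next I measure these.

```bash
cat > b.py <<'E'
from h import *
for n in ['top','side']:
    d=np.load(f'{n}0.npz'); W=d['W']; img=d['img']
    hsv=cv2.cvtColor(img,cv2.COLOR_RGB2HSV)
    X=W[...,0];Y=W[...,1];Z=W[...,2]
    roi=(X>300)&(X<750)&(np.abs(Y+60)<160)
    g=roi&(Z>115)&(hsv[...,1]>60)&(hsv[...,2]>120)
    def st(m,l):
        P=W[m]; print(n,l,m.sum(),P.mean(0).round(1) if len(P) else '',P.min(0).round(1) if len(P) else '',P.max(0).round(1) if len(P) else '')
    st(g,'grip'); st(roi&(Z>168),'tab'); st(roi&(Z>146)&(Z<157),'head')
    P=W[g][:,:2]; u,sv,vt=np.linalg.svd(P-P.mean(0)); print('grip dir',vt[0])
    b=roi&(Z>105)&(Z<118)&(hsv[...,1]<60); P=W[b][:,:2].astype(np.float32); st(b,'beam'); print(cv2.minAreaRect(P))
    b=roi&(Z>8)&(Z<118); print('all',cv2.minAreaRect(W[b][:,:2].astype(np.float32)))
    v,u=np.where(roi&(Z>140)); 
    if n=='top':
        for a,b_ in zip(v,u): print(b_,a,W[a,b_].round(0),img[a,b_]) if Z[a,b_]>155 else 0
E
python3 b.py
python3 -c "
import cv2
a=cv2.imread('pics/top0.png')[135:245,215:325];b=cv2.imread('pics/side0.png')[160:270,210:350]
cv2.imwrite('pics/crop.png',cv2.hconcat([cv2.resize(a,None,fx=3.4,fy=3.4,interpolation=2),cv2.resize(b,(420,374),interpolation=2)]))"
```

```text
top grip 209 [507.6 -32.  145.6] [460.7 -98.3 128.9] [619.1  -5.9 153.5]
top tab 15 [589.5 -47.4 178.4] [579.5 -81.8 168.2] [654.2 -40.5 182. ]
top head 481 [612.5 -67.8 150.6] [ 463.9 -111.2  146. ] [679.   -9.1 157. ]
grip dir [-0.89826018  0.43946404]
top beam 776 [645.8 -76.2 112.6] [ 594.9 -202.6  105.5] [697.6  44.5 118. ]
((646.4052124023438, -77.45671081542969), (50.06312942504883, 245.93545532226562), 13.168124198913574)
all ((564.7864379882812, -97.06192016601562), (338.10443115234375, 247.43235778808594), 12.98759937286377)
278 164 [671. -95. 159.] [247 247 244]
268 167 [662. -64. 156.] [210 215 215]
271 168 [658. -73. 162.] [243 246 247]
272 168 [658. -76. 165.] [249 251 251]
273 168 [658. -79. 165.] [252 253 253]
274 168 [658. -82. 164.] [248 250 251]
275 168 [658. -85. 164.] [225 227 227]
281 168 [ 659. -105.  155.] [249 250 249]
270 169 [655. -70. 165.] [249 250 250]
272 169 [655. -76. 161.] [254 255 255]
273 169 [655. -79. 163.] [254 254 255]
274 169 [654. -82. 168.] [253 254 254]
275 169 [655. -85. 166.] [249 251 251]
276 169 [654. -88. 167.] [232 235 238]
267 170 [6
[... 4703 characters left out ...]
261 193 [580. -41. 177.] [82 74 70]
262 193 [579. -43. 182.] [128 130 127]
263 193 [580. -47. 175.] [220 222 220]
262 194 [578. -44. 165.] [174 171 166]
side grip 234 [494.4 -33.9 139. ] [459.4 -51.2 126.6] [540.9  -5.8 148.3]
side tab 36 [585.5 -45.9 175.3] [577.4 -77.3 168. ] [645.6 -38.5 180.6]
side head 530 [598.1 -67.7 150.3] [ 460.  -112.2  146. ] [680.4  -7.1 156.9]
grip dir [-0.93762531  0.34764748]
side beam 778 [ 648.3 -115.   112. ] [ 594.7 -203.7  105.1] [698.8  48.7 117.9]
((646.7868041992188, -78.14507293701172), (53.49797821044922, 249.74314880371094), 12.964545249938965)
all ((645.2506713867188, -78.68650817871094), (169.8032989501953, 250.37216186523438), 13.311548233032227)
```

View pics/crop.png

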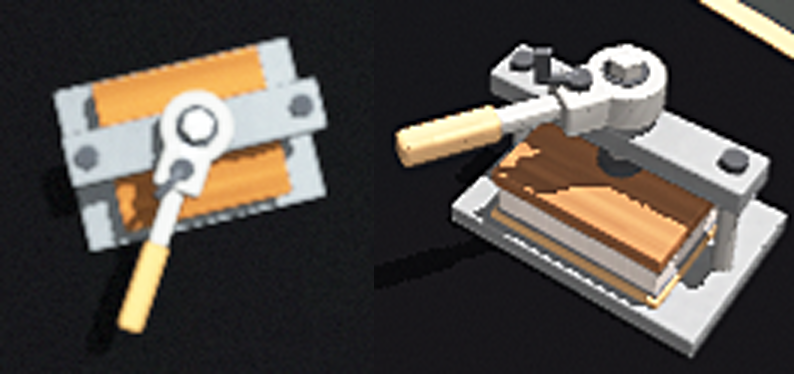

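The lever angle comes out near -0.5: the tab is at (586,-45) and the pivot at about (606,-66). The press is at (646.5,-78) with a yaw of about 0.23, and the handle points at about 163°. I'll go above the +y side of the tab, turning the tool on the way.

Emit:
carry_out(deltas=[0,0,0.15,0,0,-5,0,0,0,0.3,-4,-3,-8.6,0,0,0,1.7,-57.4,-42.1,-8.6,0,0,0,1.7,-57.4,-42.1,-8.6,0,0,0,1.7,-57.4,-42.1,-8.6,0,0,0,1.7,-57.4,-42.1,-8.6,0,0,0,1.7,-57.4,-42.1,-8.6,0,0,0,1.7,-57.4,-42.1,-8.6,0,0,0,1.7,-57.4,-42.1,-8.6,0,0,0,1.7,-57.4,-42.1,-8.6,0,0,0,1.7,-57.4,-42.1,-8.6,0,0,0,1.7,-57.4,-42.1,-8.6,0])

```text
t: 1.35
eef_pos: [518.6, 119.3, 263.8]
tcp_rot: [3.142, 0.001, 1.055]
ft_force: [0.1, 0.1, 0.2]
opening: 0.049
```

```bash
cat >> h.py <<'E'
def delta(x,y,z,yaw,say=True):
    s=env.state(); Rt=R.from_euler('xyz',s['tcp_rot']); 
    d=Rt.inv().apply(np.array([x,y,z])-s['eef_pos'])/10
    w=(Rt.inv()*R.from_euler('xyz',[np.pi,0,yaw])).as_rotvec()
    if say: print('t',s['t'],'eef',s['eef_pos'].round(1),'yaw',s['tcp_rot'].round(3),'F',s['ft_force'].round(2),'op',round(s['opening'],3),'q',s['joints'].round(2))
    print('delta',w.round(3),d.round(2)); return w,d
E
python3 -c "
from h import *
delta(608.7,-23.8,265,-.8)"
```

```text
t 1.35 eef [518.6 119.3 263.8] yaw [3.142e+00 1.000e-03 1.055e+00] F [0.07 0.11 0.15] op 0.049 q [ 0.1   0.28  1.67 -0.    1.2   0.62]
delta [1.000e-03 0.000e+00 1.855e+00] [-8.01 14.89 -0.12]
```

Emit:
carry_out(deltas=[0,0,1.85,-8,14.9,-0.1,0,0,0,1.85,-8,14.9,-0.1,0,0,0,1.85,-8,14.9,-0.1,0,0,0,1.85,-8,14.9,-0.1,0,0,0,1.85,-8,14.9,-0.1,0,0,0,1.85,-8,14.9,-0.1,0,0,0,1.85,-8,14.9,-0.1,0,0,0,1.85,-8,14.9,-0.1,0,0,0,1.85,-8,14.9,-0.1,0,0,0,1.85,-8,14.9,-0.1,0,0,0,1.85,-8,14.9,-0.1,0,0,0,1.85,-8,14.9,-0.1,0])

```text
t: 2.55
eef_pos: [608.7, -23.8, 264.5]
tcp_rot: [3.141, 0.0, -0.745]
ft_force: [-0.4, 0.3, -0.0]
opening: 0.003
```

```bash
cat > w.py <<'E'
import sys
from h import *
n=sys.argv[1]; s=env.state(); c=env.read_camera('wrist'); W=cloud(c,s); np.savez(n+'.npz',W=W,img=c['img'])
cv2.imwrite(f'pics/{n}.png',c['img'][...,::-1])
X,Y,Z=np.moveaxis(W,-1,0); g=c['img'].max(-1)
near=np.hypot(X-586,Y+55)<60
for l,m in [('tab',near&(Z>172)&(Z<190)),('hex',(Z>158)&(Z<172)&(np.hypot(X-646,Y+78)<25)),('head',(Z>147)&(Z<157)&(np.hypot(X-646,Y+78)<50))]:
    if m.sum(): print(l,m.sum(),W[m].mean(0).round(1),W[m].min(0).round(1),W[m].max(0).round(1)); 
m=near&(Z>176)&(Z<190)
if m.sum()>5: print(cv2.minAreaRect(W[m][:,:2].astype(np.float32)))
hs=cv2.cvtColor(c['img'],cv2.COLOR_RGB2HSV); m=(Z>138)&(Z<155)&(hs[...,1]>60)&(X<580)
if m.sum()>5: print('grip',m.sum(),W[m].mean(0),cv2.minAreaRect(W[m][:,:2].astype(np.float32)))
delta(608.7,-23.8,166,-.8)
E
python3 w.py w1
```

```text
tab 126 [586.7 -43.3 180.1] [579.1 -50.  172.4] [593.2 -35.7 182.9]
hex 545 [647.7 -77.  166.2] [634.1 -90.5 158.5] [661.1 -63.1 168.6]
head 2979 [643.6 -75.8 152.4] [ 596.4 -110.4  147.9] [681.3 -40.7 156.9]
((586.1316528320312, -43.20832824707031), (8.516386032104492, 13.492554664611816), 48.86434555053711)
grip 650 [521.19653088 -33.41569253 147.18892242] ((518.233154296875, -31.986011505126953), (23.844097137451172, 47.50385284423828), 70.91487121582031)
t 2.6 eef [608.7 -23.7 264.5] yaw [ 3.141  0.    -0.755] F [-0.21 -0.09 -0.24] op 0.003 q [-0.15  0.4   1.48 -0.    1.26  2.18]
delta [0.001 0.    0.045] [ 0.01 -0.01  9.85]
```

View pics/w1.png

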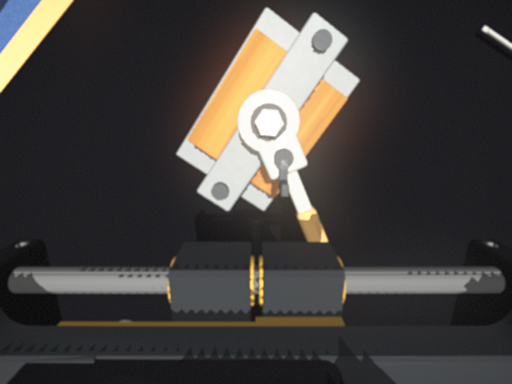

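The wrist view shows the lever tab at about (284,185) px, on the grip's clockwise side. Refined from depth:

| Point | Value |
|---|---|
| Screw axis | (647.5,-77) |
| Handle direction | 161° |
| Tab | (586,-43) |
| Lever | about -0.41 |

I'll descend beside the tab.

Emit:
carry_out(deltas=[0,0,0,0,-0.4,5,0,0,0,0,0,-0.4,9.9,0,0,0,0,0,-0.4,9.9,0,0,0,0,0,-0.4,9.9,0])

```text
t: 3.0
eef_pos: [611.6, -21.0, 166.3]
tcp_rot: [3.14, 0.001, -0.753]
ft_force: [-0.5, -0.1, 0.6]
opening: 0.003
```

```bash
cat > arc.py <<'E'
import sys
from h import *
# relative lever angles to command; off = finger half thickness + tab half thickness
off=float(sys.argv[1]); piv=np.array([607.8,-63.2]); H=2.808
for th in map(float,sys.argv[2:]):
    f=H+th; u=np.array([np.cos(f),np.sin(f)]); t=np.array([-u[1],u[0]])
    p=piv+30*u-off*t; print(th,end=' '); delta(*p,165,f-np.pi,say=th==float(sys.argv[2]))
E
python3 arc.py 16.5 -.6 -.5 -.41 -.3 -.2 -.1 0 .1 .2 .3 .4 .45 .5
```

```text
-0.6 t 3.0 eef [611.6 -21.  166.3] yaw [ 3.14e+00  1.00e-03 -7.53e-01] F [-0.48 -0.06  0.56] op 0.003 q [-0.14  0.49  1.61 -0.    1.05  2.18]
delta [0.002 0.001 0.181] [-0.05  1.18  0.13]
-0.5 delta [0.002 0.001 0.081] [-0.25  1.45  0.13]
-0.41 delta [ 0.001  0.001 -0.009] [-0.41  1.72  0.13]
-0.3 delta [ 0.001  0.001 -0.119] [-0.57  2.06  0.13]
-0.2 delta [ 0.001  0.001 -0.219] [-0.68  2.38  0.13]
-0.1 delta [ 0.001  0.001 -0.319] [-0.76  2.72  0.13]
0.0 delta [ 0.001  0.001 -0.419] [-0.81  3.05  0.13]
0.1 delta [ 0.001  0.001 -0.519] [-0.82  3.4   0.13]
0.2 delta [ 0.001  0.001 -0.619] [-0.79  3.74  0.14]
0.3 delta [ 0.001  0.001 -0.719] [-0.74  4.08  0.14]
0.4 delta [ 0.001  0.001 -0.819] [-0.65  4.41  0.14]
0.45 delta [ 0.001  0.001 -0.869] [-0.59  4.57  0.14]
0.5 delta [ 0.001  0.001 -0.919] [-0.52  4.73  0.14]
```

Emit:
carry_out(deltas=[0,0,0,-0.3,1.0,0.1,0,0,0,0,-0.4,1.4,0.1,0,0,0,0,-0.4,1.72,0.1,0,0,0,-0.06,-0.5,1.9,0.1,0,0,0,-0.12,-0.57,2.06,0.1,0,0,0,-0.12,-0.57,2.06,0.1,0])

```text
t: 3.6
eef_pos: [593.4, -32.4, 166.3]
tcp_rot: [3.141, -0.0, -0.632]
ft_force: [0.2, 0.5, 0.9]
opening: 0.003
```

```bash
python3 arc.py 16.5 -.3 -.2 -.1 0 .1 .2 .3 .4 .5
```

```text
-0.3 t 3.6 eef [593.4 -32.4 166.3] yaw [ 3.141 -0.    -0.632] F [0.18 0.48 0.86] op 0.003 q [-0.17  0.46  1.65 -0.    1.03  2.04]
delta [ 0.001 -0.     0.001] [-0.02 -0.02  0.13]
-0.2 delta [ 0.001 -0.    -0.099] [-0.17  0.29  0.13]
-0.1 delta [ 0.001 -0.    -0.199] [-0.28  0.61  0.13]
0.0 delta [ 0.001  0.    -0.299] [-0.37  0.94  0.13]
0.1 delta [ 0.001  0.    -0.399] [-0.42  1.28  0.13]
0.2 delta [ 0.001  0.    -0.499] [-0.44  1.62  0.13]
0.3 delta [ 0.001  0.    -0.599] [-0.43  1.96  0.13]
0.4 delta [ 0.001  0.    -0.699] [-0.38  2.3   0.13]
0.5 delta [ 0.001  0.    -0.799] [-0.29  2.63  0.13]
```

Emit:
carry_out(deltas=[0,0,-0.1,-0.17,0.29,0.1,0,0,0,-0.2,-0.28,0.61,0.1,0,0,0,-0.3,-0.37,0.94,0.1,0])

```text
t: 3.9
eef_pos: [584.9, -38.0, 165.8]
tcp_rot: [3.141, -0.001, -0.33]
ft_force: [1.0, 0.0, -0.5]
opening: 0.007
```

```bash
cat > tv.py <<'E'
from h import *
import sys
c=env.read_camera('side'); W=cloud(c); X,Y,Z=np.moveaxis(W,-1,0)
cv2.imwrite(f'pics/{sys.argv[1]}.png',cv2.resize(c['img'][120:250,180:380,::-1],None,fx=4,fy=4,interpolation=2))
E
python3 tv.py s1; python3 arc.py 16.5 0 .1 .2 .3 .4 .5 .6
```

```text
0.0 t 3.95 eef [584.6 -38.2 165.8] yaw [ 3.141e+00 -1.000e-03 -3.240e-01] F [ 0.16 -0.36  0.33] op 0.007 q [-0.18  0.45  1.67 -0.    1.02  1.72]
delta [ 0.001 -0.001  0.009] [ 0.01 -0.05  0.08]
0.1 delta [ 0.001 -0.001 -0.091] [-0.14  0.26  0.09]
0.2 delta [ 0.001 -0.    -0.191] [-0.26  0.58  0.09]
0.3 delta [ 0.001 -0.    -0.291] [-0.35  0.91  0.09]
0.4 delta [ 0.001 -0.    -0.391] [-0.41  1.25  0.09]
0.5 delta [ 0.001 -0.    -0.491] [-0.43  1.59  0.09]
0.6 delta [ 0.001 -0.    -0.591] [-0.42  1.93  0.09]
```

View pics/s1.png

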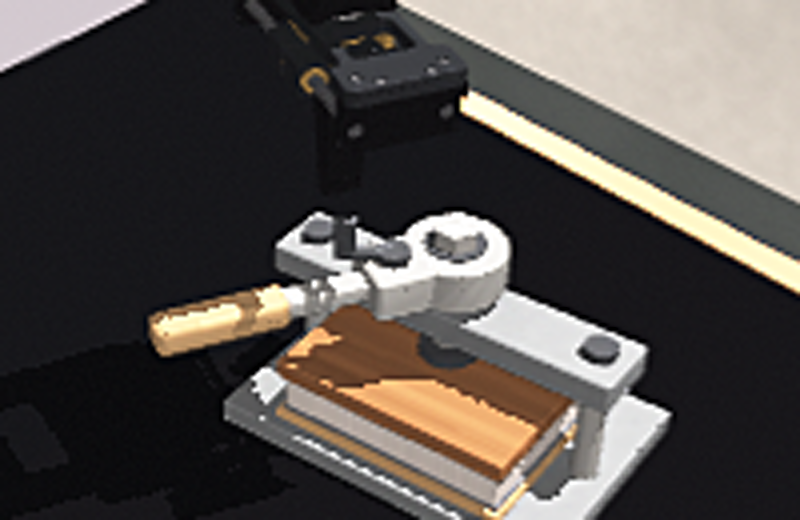

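The side view shows the fingertip (crop (338,190)) clearly above the tab (crop (345,222)), and the lever has not moved. I'll check where the fingertip really is.

```bash
cat > chk.py <<'E'
from h import *
s=env.state()
for n in ['side','top']:
    c=env.read_camera(n); W=cloud(c); E=np.array(c['extrinsics'])
    p=E@np.r_[s['eef_pos'],1]; uv=cv2.projectPoints(p[:3][None],np.zeros(3),np.zeros(3),K(c),np.array([c['k1'],0,0,0,0.]))[0].ravel(); print(n,'tcp px',uv.round(1))
    X,Y,Z=np.moveaxis(W,-1,0); dark=c['img'].max(-1)<70
    m=(np.hypot(X-585,Y+40)<40)&(Z>160)&(Z<260)
    print('pts',m.sum())
    if n=='side':
        for v in range(155,185,2): print(v,[(u,*W[v,u].round(0).astype(int)) for u in range(256,276,4) if np.isfinite(W[v,u,0])])
E
python3 chk.py
```

```text
side tcp px [263.8 178.3]
pts 214
155 [(256, np.int64(815), np.int64(260), np.int64(-1)), (260, np.int64(576), np.int64(-33), np.int64(234)), (264, np.int64(529), np.int64(-100), np.int64(284)), (268, np.int64(533), np.int64(-108), np.int64(286)), (272, np.int64(542), np.int64(-110), np.int64(283))]
157 [(256, np.int64(807), np.int64(251), np.int64(-1)), (260, np.int64(577), np.int64(-32), np.int64(227)), (264, np.int64(528), np.int64(-101), np.int64(280)), (268, np.int64(534), np.int64(-107), np.int64(280)), (272, np.int64(541), np.int64(-112), np.int64(280))]
159 [(256, np.int64(799), np.int64(241), np.int64(-1)), (260, np.int64(576), np.int64(-33), np.int64(223)), (264, np.int64(577), np.int64(-47), np.int64(229)), (268, np.int64(588), np.int64(-49), np.int64(225)), (272, np.int64(841), np.int64(207), np.int64(-2))]
161 [(256, np.int64(789), np.int64(231), np.int64(0)), (260, np.int64(576), np.int64(-34), np.int64(218)), (264, np.int64(578), np.int64(-45), np.int64(222)), (268, np.int64(589), np.int64(-48), np.int64(219)), (272, np.int64(833), np.int64(198), np.int64(-3))]
163 [(2
[... 2195 characters left out ...]
int64(581), np.int64(-43), np.int64(168)), (268, np.int64(589), np.int64(-48), np.int64(167)), (272, np.int64(650), np.int64(2), np.int64(112))]
181 [(256, np.int64(610), np.int64(21), np.int64(114)), (260, np.int64(617), np.int64(13), np.int64(115)), (264, np.int64(581), np.int64(-43), np.int64(163)), (268, np.int64(587), np.int64(-51), np.int64(163)), (272, np.int64(601), np.int64(-51), np.int64(157))]
183 [(256, np.int64(605), np.int64(15), np.int64(113)), (260, np.int64(613), np.int64(9), np.int64(112)), (264, np.int64(581), np.int64(-43), np.int64(156)), (268, np.int64(588), np.int64(-49), np.int64(156)), (272, np.int64(595), np.int64(-57), np.int64(157))]
top tcp px [260.1 191.7]
pts 0
```

```bash
cat > chk2.py <<'E'
from h import *
W=np.load('side0.npz')['W']; X,Y,Z=np.moveaxis(W,-1,0)
m=(np.hypot(X-232,Y-580)<70)&(Z>100)&(Z<400); print('start finger',m.sum(),W[m].min(0).round(0),np.percentile(Z[m],[0,1,5,20]).round(0))
for z in range(150,300,10):
    k=m&(Z>=z)&(Z<z+10)
    if k.any(): print(z,k.sum(),W[k].min(0).round(0),W[k].max(0).round(0))
E
python3 chk2.py; python3 w.py w2 | head -5
```

```text
start finger 1247 [189. 510. 210.] [210. 213. 223. 258.]
210 51 [204. 526. 210.] [263. 629. 220.]
220 61 [203. 524. 220.] [263. 630. 230.]
230 64 [202. 519. 230.] [265. 630. 240.]
240 43 [202. 521. 240.] [264. 625. 250.]
250 39 [202. 521. 250.] [264. 624. 259.]
260 38 [201. 517. 260.] [265. 627. 270.]
270 38 [201. 516. 271.] [266. 628. 280.]
280 4 [207. 519. 280.] [261. 623. 286.]
290 21 [243. 513. 290.] [284. 625. 300.]
tab 175 [589.3 -45.2 179. ] [582.1 -50.2 172. ] [593.3 -37.2 182.7]
hex 1210 [647.9 -77.1 166.2] [634.1 -90.9 163.8] [661.7 -62.9 168.5]
head 6220 [644.4 -75.4 152.4] [ 596.  -110.7  147.4] [681.2 -41.4 157. ]
((588.2438354492188, -44.75809097290039), (8.828856468200684, 8.778979301452637), 46.64933395385742)
t 4.1 eef [585.1 -37.9 165.7] yaw [ 3.141e+00 -1.000e-03 -3.360e-01] F [0.46 0.12 0.22] op 0.001 q [-0.18  0.45  1.67 -0.    1.02  1.73]
```

View pics/w2.png

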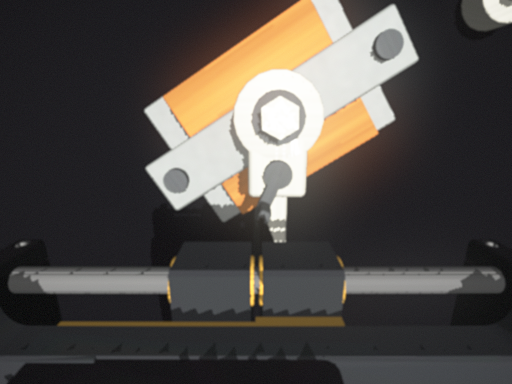

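The wrist view shows the lever still at (268,190) px, unmoved. The rendered fingers end about 32 mm above the reported TCP, both now and at the start (210 against 179). No force was felt where the tab should have been hit, so the real fingertip is about 32 mm higher than stated. I'll back off and descend by that amount, checking the tip height by camera.

```bash
python3 -c "
from h import *
delta(609.5,-19,165.7,-.7); delta(609.5,-19,136,-.7)"
```

```text
t 4.1 eef [585.1 -37.9 165.7] yaw [ 3.141e+00 -1.000e-03 -3.360e-01] F [0.46 0.12 0.22] op 0.001 q [-0.18  0.45  1.67 -0.    1.02  1.73]
delta [ 0.001 -0.001  0.364] [ 1.68 -2.59 -0.  ]
t 4.1 eef [585.1 -37.9 165.7] yaw [ 3.141e+00 -1.000e-03 -3.360e-01] F [0.46 0.12 0.22] op 0.001 q [-0.18  0.45  1.67 -0.    1.02  1.73]
delta [ 0.001 -0.001  0.364] [ 1.68 -2.59  2.97]
```

Emit:
carry_out(deltas=[0,0,0.15,1.68,-2.59,0,0,0,0,0.36,1.68,-2.59,0,0,0,0,0.36,1.68,-2.59,0,0,0,0,0.36,1.68,-2.59,1.5,0,0,0,0.36,1.68,-2.59,2.97,0,0,0,0.36,1.68,-2.59,2.97,0,0,0,0.36,1.68,-2.59,2.97,0])

```text
t: 4.8
eef_pos: [609.7, -19.0, 136.3]
tcp_rot: [3.141, -0.001, -0.698]
ft_force: [0.6, 0.4, -0.5]
opening: 0.004
```

```bash
cat > tip.py <<'E'
from h import *
s=env.state(); p=s['eef_pos']; c=env.read_camera('side'); W=cloud(c); X,Y,Z=np.moveaxis(W,-1,0)
m=(np.hypot(X-p[0],Y-p[1])<22)&(Z>122)&(Z<260)&(c['img'].max(-1)<75)
P=W[m]; print('tip z',np.percentile(P[:,2],[0,2,5,10]).round(1),'eef',p.round(1)); k=P[:,2]<np.percentile(P[:,2],40); print(P[k].min(0).round(1),P[k].max(0).round(1))
E
python3 tip.py; python3 arc.py 16.5 -.41 -.3 -.2 -.1 0 .1 .2 .3 .4 .5
```

```text
tip z [171.9 172.  172.7 173.8] eef [609.7 -19.  136.3]
[596.6 -31.2 171.9] [616.8 -13.2 183.5]
-0.41 t 4.85 eef [609.9 -19.  136.6] yaw [ 3.142e+00 -1.000e-03 -6.980e-01] F [0.7  0.4  0.36] op 0.006 q [-0.14  0.51  1.65 -0.    0.98  2.13]
delta [-0.    -0.001  0.046] [-0.24  1.73 -2.84]
-0.3 delta [ 0.    -0.001 -0.064] [-0.42  2.06 -2.84]
-0.2 delta [ 0.    -0.001 -0.164] [-0.55  2.38 -2.84]
-0.1 delta [ 0.    -0.001 -0.264] [-0.64  2.71 -2.84]
0.0 delta [ 0.    -0.001 -0.364] [-0.71  3.04 -2.84]
0.1 delta [ 0.    -0.001 -0.464] [-0.74  3.39 -2.84]
0.2 delta [ 0.    -0.001 -0.564] [-0.74  3.73 -2.84]
0.3 delta [ 0.    -0.001 -0.664] [-0.7   4.07 -2.84]
0.4 delta [ 0.001 -0.001 -0.764] [-0.63  4.4  -2.84]
0.5 delta [ 0.001 -0.001 -0.864] [-0.52  4.73 -2.84]
```

Emit:
carry_out(deltas=[0,0,0,0,0.3,0.6,0,0,0,0,-0.2,0.9,0.6,0,0,0,0.04,-0.24,1.3,0.6,0,0,0,0.04,-0.24,1.73,0.6,0,0,0,-0.06,-0.42,2.06,0.6,0,0,0,-0.06,-0.42,2.06,0.6,0])

```text
t: 5.45
eef_pos: [593.1, -32.5, 130.9]
tcp_rot: [3.142, -0.002, -0.636]
ft_force: [0.3, -0.5, 0.1]
opening: 0.007
```

```bash
sed -i 's/,165,f/,130,f/' arc.py; python3 w.py w3|head -5; python3 arc.py 16.5 -.3 -.2 -.1 0 .1 .2 .3 .4 .5
```

```text
tab 473 [598.2 -42.  180.9] [584.7 -50.  172.1] [607.8 -32.8 190. ]
hex 1734 [648.  -77.1 166.2] [634.2 -91.1 163.9] [661.4 -63.  168.3]
head 8587 [644.4 -76.3 152.4] [ 596.  -110.7  147. ] [681.6 -41.2 156.7]
((597.3168334960938, -42.445735931396484), (27.325382232666016, 7.034143924713135), 29.205781936645508)
t 5.5 eef [593.3 -32.4 130.9] yaw [-3.142e+00 -2.000e-03 -6.390e-01] F [ 0.18 -0.41 -0.14] op 0.004 q [-0.17  0.5   1.69 -0.    0.95  2.05]
-0.3 t 5.5 eef [593.3 -32.4 130.9] yaw [-3.142e+00 -2.000e-03 -6.390e-01] F [ 0.18 -0.41 -0.14] op 0.004 q [-0.17  0.5   1.69 -0.    0.95  2.05]
delta [-0.    -0.002 -0.005] [-0.01 -0.03  0.09]
-0.2 delta [ 0.    -0.002 -0.105] [-0.15  0.28  0.09]
-0.1 delta [ 0.    -0.002 -0.205] [-0.27  0.6   0.09]
0.0 delta [ 0.    -0.002 -0.305] [-0.35  0.94  0.09]
0.1 delta [ 0.    -0.002 -0.405] [-0.4   1.27  0.09]
0.2 delta [ 0.    -0.002 -0.505] [-0.42  1.62  0.09]
0.3 delta [ 0.    -0.002 -0.605] [-0.4   1.96  0.09]
0.4 delta [ 0.001 -0.002 -0.705] [-0.35  2.3   0.09]
0.5 delta [ 0.001 -0.002 -0.805] [-0.27  2.63  0.09]
```

Emit:
carry_out(deltas=[0,0,-0.05,-0.08,0.12,0.05,0,0,0,-0.1,-0.15,0.28,0.05,0,0,0,-0.15,-0.2,0.44,0.05,0,0,0,-0.2,-0.27,0.6,0.05,0,0,0,-0.25,-0.3,0.77,0.05,0,0,0,-0.3,-0.35,0.94,0.05,0])

```text
t: 6.1
eef_pos: [585.1, -37.7, 130.6]
tcp_rot: [-3.142, -0.002, -0.339]
ft_force: [1.4, 1.1, 0.6]
opening: 0.005
```

```bash
cat > lev.py <<'E'
import sys
from h import *
s=env.state(); c=env.read_camera('side'); W=cloud(c); X,Y,Z=np.moveaxis(W,-1,0)
cv2.imwrite(f'pics/{sys.argv[1]}.png',cv2.resize(c['img'][120:250,180:380,::-1],None,fx=4,fy=4,interpolation=2))
f=np.array(s['ft_force']); ps=s['tcp_rot'][2]; print('push reaction along tool y', (f[0]*np.sin(ps)-f[1]*np.cos(ps)).round(2))
E
python3 lev.py s2; python3 arc.py 16.5 0 .1 .2 .3 .4 .5
```

```text
push reaction along tool y -1.52
0.0 t 6.15 eef [585.  -37.8 130.6] yaw [ 3.142e+00 -2.000e-03 -3.360e-01] F [ 1.32  1.33 -0.17] op 0.001 q [-0.18  0.49  1.71 -0.    0.94  1.73]
delta [ 0.    -0.002 -0.003] [-0.01  0.    0.06]
0.1 delta [ 0.    -0.002 -0.103] [-0.16  0.31  0.06]
0.2 delta [ 0.    -0.002 -0.203] [-0.28  0.63  0.06]
0.3 delta [ 0.    -0.002 -0.303] [-0.36  0.96  0.06]
0.4 delta [ 0.    -0.002 -0.403] [-0.42  1.3   0.06]
0.5 delta [ 0.001 -0.002 -0.503] [-0.43  1.64  0.06]
```

View pics/s2.png

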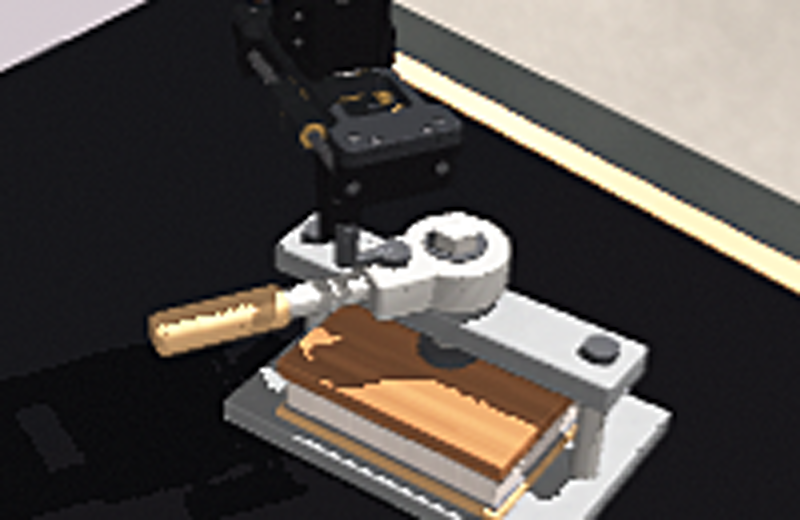

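The side view shows the fingers at (330,210) behind the tab (347,245), and the reaction is 1.5 N, so the fingers are in contact and pushing. Continuing along the arc.

Emit:
carry_out(deltas=[0,0,-0.05,-0.08,0.16,0.05,0,0,0,-0.1,-0.16,0.31,0.05,0,0,0,-0.15,-0.22,0.47,0.05,0,0,0,-0.2,-0.28,0.63,0.05,0,0,0,-0.25,-0.32,0.8,0.05,0,0,0,-0.3,-0.36,0.96,0.05,0])

```text
t: 6.75
eef_pos: [578.6, -45.5, 130.3]
tcp_rot: [3.141, -0.003, -0.037]
ft_force: [-0.6, 2.0, 2.4]
opening: 0.006
```

```bash
cat > lev.py <<'E'
import sys
from h import *
s=env.state(); c=env.read_camera('side'); W=cloud(c); X,Y,Z=np.moveaxis(W,-1,0)
f=np.array(s['ft_force']); ps=s['tcp_rot'][2]; print('push reaction along tool y', (f[0]*np.sin(ps)-f[1]*np.cos(ps)).round(2))
Rt=R.from_euler('xyz',s['tcp_rot']).as_matrix(); L=(W-s['eef_pos'])@Rt  # tool coords
g=c['img'].max(-1); m=(Z>165)&(Z<184)&(np.abs(L[...,0])<20)&(np.abs(L[...,1])<40)
for y in range(-20,40,4):
    k=m&(L[...,1]>=y)&(L[...,1]<y+4)
    if k.any(): print('toolY',y,k.sum(),L[k][:,0].min().round(1),L[k][:,0].max().round(1),'z',Z[k].min().round(0),Z[k].max().round(0),'g',g[k].mean().round(0))
E
python3 lev.py; python3 arc.py 16.5 .3 .35 .4 .45 .5 .55 .6 .65
```

```text
push reaction along tool y -2.01
toolY -8 3 -10.4 -9.9 z 175.0 180.0 g 75.0
toolY -4 7 -12.1 -8.3 z 170.0 183.0 g 20.0
toolY 0 7 -12.2 -9.2 z 168.0 184.0 g 11.0
toolY 4 21 -12.3 7.1 z 166.0 184.0 g 12.0
toolY 8 13 -10.6 8.7 z 173.0 184.0 g 31.0
toolY 12 17 -7.7 5.5 z 167.0 180.0 g 65.0
toolY 16 16 -7.5 5.2 z 167.0 179.0 g 48.0
0.3 t 6.8 eef [578.5 -45.7 130.3] yaw [ 3.141e+00 -2.000e-03 -3.400e-02] F [0.01 0.73 1.49] op 0.006 q [-0.19  0.48  1.73 -0.    0.93  1.41]
delta [ 0.001 -0.002 -0.001] [-0.01  0.    0.03]
0.35 delta [ 0.001 -0.002 -0.051] [-0.09  0.15  0.03]
0.4 delta [ 0.001 -0.002 -0.101] [-0.16  0.31  0.03]
0.45 delta [ 0.001 -0.002 -0.151] [-0.22  0.47  0.03]
0.5 delta [ 0.001 -0.002 -0.201] [-0.28  0.63  0.03]
0.55 delta [ 0.001 -0.002 -0.251] [-0.33  0.8   0.03]
0.6 delta [ 0.001 -0.002 -0.301] [-0.37  0.96  0.03]
0.65 delta [ 0.001 -0.002 -0.351] [-0.4   1.13  0.03]
```

Emit:
carry_out(deltas=[0,0,-0.05,-0.09,0.15,0,0,0,0,-0.1,-0.16,0.31,0,0,0,0,-0.1,-0.16,0.31,0,0])

```text
t: 7.1
eef_pos: [577.0, -48.7, 130.4]
tcp_rot: [3.141, -0.003, 0.064]
ft_force: [0.8, 1.4, -0.3]
opening: 0.005
```

Emit:
carry_out(deltas=[0,0,-0.03,-0.05,0.09,0,0,0,0,-0.05,-0.06,0.16,0,0,0,0,-0.05,-0.06,0.16,0,0])

```text
t: 7.4
eef_pos: [576.3, -50.3, 130.4]
tcp_rot: [3.141, -0.002, 0.113]
ft_force: [-0.3, 1.3, 0.7]
opening: 0.002
```

```bash
python3 lev.py|head -1; python3 arc.py 16.5 .45  .475 .5 .525 .55 .6 .65
```

```text
push reaction along tool y -1.35
0.45 t 7.45 eef [576.4 -50.3 130.4] yaw [ 3.141e+00 -2.000e-03  1.130e-01] F [-0.79  1.1   0.74] op 0.005 q [-0.2   0.48  1.73  0.    0.93  1.26]
delta [ 0.001 -0.002 -0.004] [-0.03 -0.    0.04]
0.475 delta [ 0.001 -0.002 -0.029] [-0.07  0.07  0.04]
0.5 delta [ 0.001 -0.002 -0.054] [-0.1   0.15  0.04]
0.525 delta [ 0.001 -0.002 -0.079] [-0.14  0.23  0.04]
0.55 delta [ 0.001 -0.002 -0.104] [-0.18  0.31  0.04]
0.6 delta [ 0.001 -0.002 -0.154] [-0.24  0.47  0.04]
0.65 delta [ 0.001 -0.002 -0.204] [-0.29  0.63  0.04]
```

Emit:
carry_out(deltas=[0,0,-0.05,-0.1,0.15,0,0,0,0,-0.05,-0.1,0.15,0,0])

```text
t: 7.65
eef_pos: [575.6, -51.9, 130.4]
tcp_rot: [3.141, -0.003, 0.163]
ft_force: [0.1, 2.0, 0.4]
opening: 0.007
```

Emit:
carry_out(deltas=[0,0,-0.02,-0.04,0.07,0,0,0,0,-0.02,-0.04,0.07,0,0])

```text
t: 7.85
eef_pos: [575.3, -52.7, 130.4]
tcp_rot: [3.141, -0.003, 0.183]
ft_force: [0.6, 1.3, 0.6]
opening: 0.006
```

Emit:
carry_out(deltas=[0,0,-0.02,-0.04,0.08,0,0,0,0,-0.02,-0.04,0.08,0,0])

```text
t: 8.05
eef_pos: [575.1, -53.7, 130.4]
tcp_rot: [3.141, -0.003, 0.203]
ft_force: [0.6, 2.1, 0.2]
opening: 0.003
```

Emit:
carry_out(deltas=[0,0,-0.02,-0.04,0.08,0,0,0,0,-0.02,-0.04,0.08,0,0])

```text
t: 8.25
eef_pos: [574.9, -54.6, 130.4]
tcp_rot: [3.14, -0.003, 0.224]
ft_force: [1.0, 2.1, 1.1]
opening: 0.005
```

```bash
python3 lev.py; python3 w.py w4|tail -4; python3 arc.py 16.5 .55 .6 .65
```

```text
push reaction along tool y -1.85
toolY -8 2 -11.4 -9.9 z 178.0 182.0 g 18.0
toolY -4 11 -12.2 -8.2 z 168.0 183.0 g 38.0
toolY 0 6 -11.4 -8.8 z 169.0 182.0 g 14.0
toolY 4 15 -13.5 4.5 z 166.0 183.0 g 12.0
toolY 8 16 -7.2 11.4 z 167.0 183.0 g 46.0
toolY 12 11 -6.9 7.8 z 169.0 181.0 g 95.0
toolY 16 18 -9.0 5.6 z 165.0 181.0 g 71.0
((585.5450439453125, -58.06793975830078), (26.448650360107422, 6.825281620025635), 80.79142761230469)
grip 21 [479.04638033  -6.21527016 142.57767248] ((477.77020263671875, -5.433802604675293), (1.792145013809204, 9.764859199523926), 57.66933822631836)
t 8.35 eef [574.9 -54.6 130.4] yaw [ 3.14e+00 -3.00e-03  2.23e-01] F [1.43 0.66 0.58] op 0.002 q [-0.21  0.48  1.74  0.    0.93  1.14]
delta [-0.    -0.003  1.023] [ 3.99 -2.25 -3.55]
0.55 t 8.35 eef [574.9 -54.6 130.4] yaw [ 3.14e+00 -3.00e-03  2.23e-01] F [1.43 0.66 0.58] op 0.002 q [-0.21  0.48  1.74  0.    0.93  1.14]
delta [ 0.001 -0.003  0.007] [ 0.03 -0.1   0.04]
0.6 delta [ 0.001 -0.003 -0.043] [-0.05  0.05  0.04]
0.65 delta [ 0.001 -0.003 -0.093] [-0.12  0.21  0.04]
```

Emit:
carry_out(deltas=[0,0,-0.02,-0.03,0.08,0,0,0,0,-0.02,-0.03,0.08,0,0])

```text
t: 8.55
eef_pos: [574.8, -55.5, 130.4]
tcp_rot: [3.14, -0.003, 0.244]
ft_force: [1.0, 1.4, -0.3]
opening: 0.003
```

Emit:
carry_out(deltas=[0,0,-0.02,-0.03,0.08,0,0,0,0,-0.02,-0.03,0.08,0,0])

```text
t: 8.75
eef_pos: [574.6, -56.4, 130.4]
tcp_rot: [3.14, -0.002, 0.265]
ft_force: [-0.2, 0.7, 1.0]
opening: 0.007
```

```bash
python3 lev.py|head -1; python3 - <<'E'
from h import *
for n in ['top','side']:
    c=env.read_camera(n); W=cloud(c); X,Y,Z=np.moveaxis(W,-1,0); hs=cv2.cvtColor(c['img'],cv2.COLOR_RGB2HSV)
    m=(X>420)&(X<560)&(Y>-120)&(Y<30)&(Z>120)&(Z<160)&(hs[...,1]>50)&(hs[...,2]>100)
    r=cv2.minAreaRect(W[m][:,:2].astype(np.float32)); a=np.array(r[0])-[647.6,-77]; print(n,m.sum(),r,np.arctan2(a[1],a[0])%6.283)
    d=np.load(n+'0.npz'); W=d['W'];X,Y,Z=np.moveaxis(W,-1,0); hs=cv2.cvtColor(d['img'],cv2.COLOR_RGB2HSV)
    m=(X>420)&(X<560)&(Y>-120)&(Y<30)&(Z>120)&(Z<160)&(hs[...,1]>50)&(hs[...,2]>100)
    r=cv2.minAreaRect(W[m][:,:2].astype(np.float32)); a=np.array(r[0])-[647.6,-77]; print(n,'start',m.sum(),r,np.arctan2(a[1],a[0])%6.283)
E
```

```text
push reaction along tool y -0.75
top 0 ((0.0, 0.0), (0.0, 0.0), 0.0) 3.0232477049801565
top start 193 ((500.5558166503906, -27.937301635742188), (21.746667861938477, 83.76158905029297), 70.90245056152344) 2.8195485187484297
side 368 ((500.3948669433594, -29.090116500854492), (23.096723556518555, 84.82511901855469), 71.61103820800781) 2.826941679724042
side start 300 ((500.60552978515625, -28.710859298706055), (24.94013214111328, 84.74333190917969), 71.03766632080078) 2.824189440373714
```

Emit:
carry_out(deltas=[0,0,-0.02,-0.03,0.08,0,0,0,0,-0.02,-0.03,0.08,0,0])

```text
t: 9.1
eef_pos: [574.5, -57.2, 130.4]
tcp_rot: [3.14, -0.002, 0.285]
ft_force: [-0.4, 3.4, 1.6]
opening: 0.006
```

Emit:
carry_out(deltas=[0,0,-0.01,-0.02,0.05,0,0,0,0,-0.01,-0.02,0.05,0,0])

```text
t: 9.3
eef_pos: [574.5, -57.6, 130.4]
tcp_rot: [3.141, -0.002, 0.296]
ft_force: [-0.0, 3.5, 0.9]
opening: 0.003
```

```bash
python3 lev.py; python3 tv.py s3
```

```text
push reaction along tool y -3.35
toolY -8 3 -11.3 -10.2 z 175.0 180.0 g 70.0
toolY -4 9 -10.7 -8.1 z 165.0 182.0 g 24.0
toolY 0 7 -11.2 -9.1 z 165.0 179.0 g 13.0
toolY 4 17 -13.3 6.7 z 166.0 182.0 g 15.0
toolY 8 15 -10.6 9.4 z 165.0 183.0 g 54.0
toolY 12 14 -7.3 6.5 z 166.0 180.0 g 84.0
toolY 16 15 -6.3 5.2 z 166.0 181.0 g 84.0
```

View pics/s3.png

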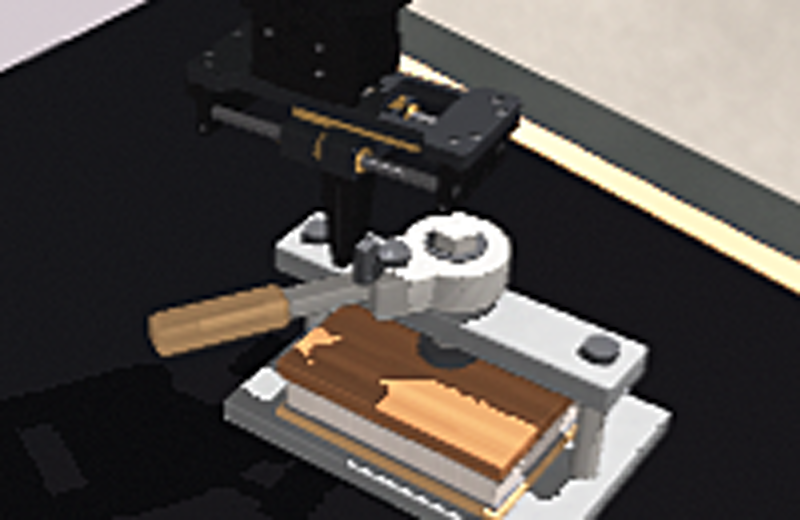

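The side view shows the tab (368,258) swung over to the counter-clockwise side of the handle. The force has risen from 1.5 to 3.4 N, so the stop is starting to bite. One more small nudge, then I back off.

Emit:
carry_out(deltas=[0,0,-0.01,-0.02,0.05,0,0,0,0,-0.01,-0.02,0.05,0,0,0,0,-0.01,-0.02,0.05,0,0])

```text
t: 9.7
eef_pos: [574.4, -58.1, 130.4]
tcp_rot: [3.141, -0.002, 0.305]
ft_force: [0.7, 3.6, 0.6]
opening: 0.002
```

Emit:
carry_out(deltas=[0,0,0,0,-0.3,0,0,0,0,0,0,-1,0,0,0,0,0,0,-2,-1,0,0,0,0,0,-2,-5,0,0,0,0,0,-2,-5,0,0])

```text
schema error: expected a multiple of 7 numbers
```

```bash
python3 w.py w5; python3 - <<'E'
from h import *
W=np.load('w5.npz')['W']; X,Y,Z=np.moveaxis(W,-1,0)
m=(np.hypot(X-580,Y+70)<25)&(Z>174)&(Z<186); r=cv2.minAreaRect(W[m][:,:2].astype(np.float32)); print(m.sum(),r)
piv=np.array([647.6,-77])+42*np.array([np.cos(2.823),np.sin(2.823)]); a=np.array(r[0])-piv; print(piv,np.hypot(*a),np.arctan2(a[1],a[0])%6.283-2.823)
E
```

```text
tab 459 [585.5 -59.9 181.1] [580.8 -73.6 172. ] [588.6 -47.4 190. ]
hex 1779 [648.1 -76.6 166. ] [634.  -91.6 158.2] [661.5 -62.9 168. ]
head 8315 [644.6 -73.5 152.4] [ 596.1 -110.6  147.1] [681.6 -41.  157. ]
((585.2234497070312, -60.72413635253906), (26.036548614501953, 6.9875359535217285), 82.88448333740234)
grip 347 [482.8274183  -11.45005545 146.1921533 ] ((481.726318359375, -13.875675201416016), (14.027325630187988, 27.499359130859375), 70.84996032714844)
t 9.75 eef [574.4 -58.1 130.4] yaw [ 3.141e+00 -2.000e-03  3.050e-01] F [ 0.62  4.05 -0.19] op 0.007 q [-0.22  0.48  1.74  0.    0.93  1.05]
delta [-1.000e-03 -3.000e-03  1.105e+00] [ 4.31 -2.24 -3.55]
342 ((585.1517944335938, -60.89226531982422), (25.68512725830078, 6.886902809143066), 82.88448333740234)
[607.71355836 -63.84432545] 22.754073267381035 0.1884882587021739
```

Force is now about 4 N at the tab. That is firm and well below strain, so I retract sideways and up.

Emit:
carry_out(deltas=[0,0,0,0,-0.3,0,0,0,0,0,0,-1,0,0,0,0,0,0,-2,-1,0,0,0,0,0,-2,-6,0,0,0,0,0,-2,-10,0,0,0,0,0,-2,-10,0])

```text
t: 10.35
eef_pos: [569.9, -38.7, 236.4]
tcp_rot: [3.136, -0.01, 0.306]
ft_force: [-0.6, -0.5, -0.3]
opening: 0.004
```

```bash
python3 w.py w6|tail -3; python3 - <<'E'
from h import *
W=np.load('w6.npz')['W']; X,Y,Z=np.moveaxis(W,-1,0)
m=(np.hypot(X-580,Y+70)<25)&(Z>174)&(Z<186); r=cv2.minAreaRect(W[m][:,:2].astype(np.float32)); print(m.sum(),r)
piv=np.array([647.6,-77])+42*np.array([np.cos(2.823),np.sin(2.823)]); a=np.array(r[0])-piv; print(piv,np.hypot(*a),np.arctan2(a[1],a[0])%6.283-2.823)
E
```

```text
grip 756 [520.60172751 -29.78025969 146.88880772] ((515.2766723632812, -31.207721710205078), (24.113306045532227, 54.53017044067383), 70.90863800048828)
t 10.4 eef [568.9 -38.6 233.5] yaw [ 3.138 -0.007  0.305] F [ 0.23  0.26 -1.08] op 0.005 q [-0.18  0.36  1.63  0.    1.15  1.08]
delta [-1.000e-03 -8.000e-03  1.105e+00] [ 4.19 -0.24  6.78]
148 ((578.997314453125, -68.4000244140625), (13.828975677490234, 9.271245956420898), 8.477080345153809)
[607.71355836 -63.84432545] 29.075368560328787 0.475741507229809
```

View pics/w6.png

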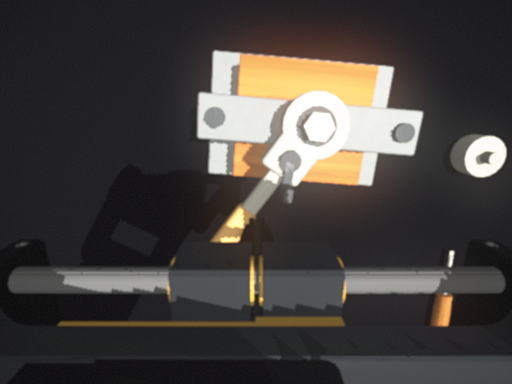

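The wrist view confirms the tab (288,190) px is on the counter-clockwise side of the handle. Depth gives lever ≈ +0.47, so it is home. Next I move beside the grip on its clockwise side.

```bash
cat > sw.py <<'E'
import sys
from h import *
ax=np.array([647.6,-77]); off=float(sys.argv[1]); z=float(sys.argv[2]); first=True
s=env.state(); f=np.array(s['ft_force']); ps=s['tcp_rot'][2]; print('reaction', (f[0]*np.sin(ps)-f[1]*np.cos(ps)).round(2))
for a in map(float,sys.argv[3:]):
    h=2.823+a; u=np.array([np.cos(h),np.sin(h)]); t=np.array([-u[1],u[0]])
    print(a,end=' '); delta(*(ax+155*u-off*t),z,h-np.pi,say=first); first=False
E
python3 sw.py 41 235 0; python3 sw.py 41 97 0
```

```text
reaction -0.18
0.0 t 10.4 eef [568.9 -38.6 233.5] yaw [ 3.138 -0.007  0.305] F [ 0.23  0.26 -1.08] op 0.005 q [-0.18  0.36  1.63  0.    1.15  1.08]
delta [ 0.001 -0.008  0.624] [-3.83 -6.36 -0.2 ]
reaction -0.18
0.0 t 10.4 eef [568.9 -38.6 233.5] yaw [ 3.138 -0.007  0.305] F [ 0.23  0.26 -1.08] op 0.005 q [-0.18  0.36  1.63  0.    1.15  1.08]
delta [ 0.001 -0.008  0.624] [-3.93 -6.41 13.6 ]
```

Emit:
carry_out(deltas=[0,-0.008,0.15,-3,-4.5,-0.2,0,0,-0.008,0.3,-3.9,-6.4,-0.2,0,0,-0.008,0.45,-3.9,-6.4,-0.2,0,0,-0.008,0.62,-3.9,-6.4,-0.2,0,0,-0.008,0.62,-3.9,-6.4,4,0,0,-0.008,0.62,-3.9,-6.4,8.5,0,0,-0.008,0.62,-3.9,-6.4,12,0,0,-0.008,0.62,-3.9,-6.4,13.6,0,0,-0.008,0.62,-3.9,-6.4,13.6,0])

```text
t: 11.3
eef_pos: [511.6, 10.9, 94.4]
tcp_rot: [3.139, 0.005, -0.314]
ft_force: [-0.0, 0.4, 0.8]
opening: 0.002
```

```bash
python3 sw.py 23.5 97 0 .05 .1 .15 .2 .25 .3 .35 .4 .45 .5 .55
```

```text
reaction -0.34
0.0 t 11.3 eef [511.6  10.9  94.4] yaw [ 3.139  0.005 -0.314] F [-0.04  0.37  0.8 ] op 0.002 q [-0.11  0.45  1.92 -0.    0.78  1.78]
delta [0.003 0.005 0.004] [ 0.16  1.74 -0.26]
0.05 delta [ 0.002  0.005 -0.046] [ 0.06  2.52 -0.25]
0.1 delta [ 0.002  0.005 -0.096] [ 0.    3.3  -0.25]
0.15 delta [ 0.002  0.005 -0.146] [-0.02  4.08 -0.25]
0.2 delta [ 0.002  0.005 -0.196] [-0.01  4.87 -0.25]
0.25 delta [ 0.002  0.005 -0.246] [ 0.05  5.65 -0.25]
0.3 delta [ 0.002  0.005 -0.296] [ 0.14  6.43 -0.24]
0.35 delta [ 0.002  0.005 -0.346] [ 0.27  7.2  -0.24]
0.4 delta [ 0.002  0.006 -0.396] [ 0.45  7.96 -0.24]
0.45 delta [ 0.001  0.006 -0.446] [ 0.66  8.72 -0.24]
0.5 delta [ 0.001  0.006 -0.496] [ 0.9   9.46 -0.24]
0.55 delta [ 0.001  0.006 -0.546] [ 1.19 10.19 -0.24]
```

Emit:
carry_out(deltas=[0,0.005,0,0.1,1,-0.2,0,0,0.005,0,0.16,1.74,-0.2,0,0,0.005,-0.05,0.06,2.5,-0.2,0,0,0.005,-0.1,0,3.3,-0.2,0,0,0.005,-0.15,0,4.1,-0.2,0,0,0.005,-0.2,0,4.87,-0.2,0,0,0.005,-0.25,0.05,5.65,-0.2,0,0,0.005,-0.3,0.14,6.4,-0.2,0,0,0.005,-0.35,0.27,7.2,-0.2,0,0,0.005,-0.4,0.45,7.96,-0.2,0])

```text
t: 12.3
eef_pos: [491.4, -66.3, 97.6]
tcp_rot: [3.141, -0.001, 0.087]
ft_force: [2.7, 7.7, -2.1]
opening: 0.005
```

```bash
cat > ang.py <<'E'
from h import *
c=env.read_camera('side'); W=cloud(c); X,Y,Z=np.moveaxis(W,-1,0); hs=cv2.cvtColor(c['img'],cv2.COLOR_RGB2HSV)
r2=np.hypot(X-647.6,Y+77); m=(r2>108)&(r2<205)&(Z>122)&(Z<160)&(hs[...,1]>50)&(hs[...,2]>60)
r=cv2.minAreaRect(W[m][:,:2].astype(np.float32)); a=np.array(r[0])-[647.6,-77]; print('handle',m.sum(),r,'swung',(np.arctan2(a[1],a[0])%6.283-2.823).round(3))
E
python3 ang.py; python3 sw.py 23.5 96 .4 .45 .5 .55 .6 .65 .7 .75 .8 .85 .9
```

```text
handle 264 ((493.9338684082031, -81.76921844482422), (88.16468048095703, 35.95949935913086), 2.21451997756958) swung 0.349
reaction -2.49
0.4 t 12.35 eef [491.4 -67.2  97.6] yaw [ 3.14e+00 -1.00e-03  9.00e-02] F [ 1.65  2.65 -0.94] op 0.004 q [-0.27  0.42  1.96 -0.    0.76  1.21]
delta [ 0.001 -0.001  0.008] [-0.01 -0.1   0.16]
0.45 delta [ 0.001 -0.001 -0.042] [-0.11  0.67  0.16]
0.5 delta [ 0.001 -0.001 -0.092] [-0.18  1.45  0.16]
0.55 delta [ 0.001 -0.001 -0.142] [-0.2   2.24  0.16]
0.6 delta [ 0.001 -0.001 -0.192] [-0.19  3.02  0.16]
0.65 delta [ 0.001 -0.001 -0.242] [-0.14  3.8   0.17]
0.7 delta [ 0.001 -0.001 -0.292] [-0.05  4.58  0.17]
0.75 delta [ 0.001 -0.001 -0.342] [0.08 5.35 0.17]
0.8 delta [ 0.001 -0.001 -0.392] [0.25 6.12 0.17]
0.85 delta [ 0.002 -0.001 -0.442] [0.45 6.88 0.17]
0.9 delta [ 0.002 -0.001 -0.492] [0.7  7.62 0.17]
```

Emit:
carry_out(deltas=[0,0,-0.04,-0.11,0.67,0.1,0,0,0,-0.09,-0.18,1.45,0.1,0,0,0,-0.14,-0.2,2.24,0.1,0,0,0,-0.19,-0.19,3.02,0.1,0,0,0,-0.19,-0.19,3.02,0.1,0])

```text
t: 12.85
eef_pos: [492.4, -98.2, 97.6]
tcp_rot: [3.139, -0.002, 0.28]
ft_force: [0.2, 0.2, -0.4]
opening: 0.008
```

Emit:
carry_out(deltas=[0,0,-0.03,0,0.4,0,0,0,0,-0.05,0.05,0.8,0,0,0,0,-0.08,0.07,1.2,0,0,0,0,-0.1,0.1,1.56,0,0,0,0,-0.1,0.1,1.56,0,0,0,0,-0.1,0.1,1.56,0,0])

```text
t: 13.45
eef_pos: [496.1, -112.6, 98.0]
tcp_rot: [3.141, -0.0, 0.378]
ft_force: [-4.0, 3.2, -0.8]
opening: 0.007
```

```bash
python3 ang.py; python3 sw.py 23.5 96 .7 .75 .8 .85 .9 .95 1 1.05
```

```text
handle 257 ((501.3318786621094, -124.61186218261719), (89.3025894165039, 39.278202056884766), 20.741411209106445) swung 0.633
reaction -5.09
0.7 t 13.5 eef [ 496.2 -112.6   98. ] yaw [ 3.141 -0.     0.378] F [-4.59  3.66 -1.15] op 0.001 q [-0.35  0.44  1.93 -0.    0.77  0.84]
delta [ 0.001 -0.    -0.004] [-0.12 -0.01  0.2 ]
0.75 delta [ 0.001 -0.    -0.054] [-0.22  0.76  0.2 ]
0.8 delta [ 0.001 -0.    -0.104] [-0.27  1.54  0.2 ]
0.85 delta [ 0.001 -0.    -0.154] [-0.29  2.33  0.2 ]
0.9 delta [ 0.001 -0.    -0.204] [-0.27  3.11  0.2 ]
0.95 delta [ 0.001 -0.    -0.254] [-0.21  3.89  0.2 ]
1.0 delta [ 0.001 -0.    -0.304] [-0.11  4.67  0.2 ]
1.05 delta [ 0.001 -0.    -0.354] [0.03 5.44 0.2 ]
```

Emit:
carry_out(deltas=[0,0,-0.03,-0.1,0.4,0.1,0,0,0,-0.05,-0.2,0.76,0.1,0,0,0,-0.05,-0.2,0.76,0.1,0,0,0,-0.05,-0.2,0.76,0.1,0])

```text
t: 13.9
eef_pos: [497.2, -120.3, 97.9]
tcp_rot: [3.14, -0.001, 0.426]
ft_force: [0.9, 4.7, 0.5]
opening: 0.005
```

Emit:
carry_out(deltas=[0,0,-0.03,0,0.4,0,0,0,0,-0.05,-0.02,0.78,0,0,0,0,-0.05,-0.02,0.78,0,0,0,0,-0.05,-0.02,0.78,0,0])

```text
t: 14.3
eef_pos: [499.2, -127.1, 98.3]
tcp_rot: [3.141, -0.001, 0.474]
ft_force: [-2.4, 3.0, -1.2]
opening: 0.006
```

Emit:
carry_out(deltas=[0,0,-0.03,0,0.4,0,0,0,0,-0.05,0.02,0.78,0,0,0,0,-0.05,0.02,0.78,0,0,0,0,-0.05,0.02,0.78,0,0])

```text
t: 14.7
eef_pos: [501.5, -133.6, 98.4]
tcp_rot: [-3.14, 0.001, 0.523]
ft_force: [-4.7, 3.3, -0.9]
opening: 0.005
```

```bash
python3 ang.py; python3 sw.py 23.5 96  .85 .9 .95 1 1.05
```

```text
handle 238 ((512.8510131835938, -151.58917236328125), (89.65666961669922, 23.411237716674805), 28.669841766357422) swung 0.824
reaction -4.78
0.85 t 14.75 eef [ 501.5 -133.6   98.4] yaw [-3.14e+00  1.00e-03  5.23e-01] F [-4.82  2.74 -1.  ] op 0.002 q [-0.39  0.45  1.9   0.    0.79  0.66]
delta [-0.002  0.001 -0.008] [-0.03  0.17  0.24]
0.9 delta [-0.002  0.001 -0.058] [-0.13  0.95  0.24]
0.95 delta [-0.002  0.001 -0.108] [-0.18  1.73  0.24]
1.0 delta [-0.002  0.001 -0.158] [-0.19  2.51  0.24]
1.05 delta [-0.002  0.001 -0.208] [-0.17  3.3   0.24]
```

Emit:
carry_out(deltas=[0,0,-0.03,-0.1,0.5,0.1,0,0,0,-0.058,-0.13,0.95,0.1,0,0,0,-0.058,-0.13,0.95,0.1,0,0,0,-0.058,-0.13,0.95,0.1,0])

```text
t: 15.15
eef_pos: [504.8, -142.5, 98.1]
tcp_rot: [-3.14, 0.001, 0.58]
ft_force: [-2.8, 3.5, 2.9]
opening: 0.003
```

Emit:
carry_out(deltas=[0,0,-0.03,0,0.4,0,0,0,0,-0.05,0,0.8,0,0,0,0,-0.05,0,0.8,0,0,0,0,-0.05,0,0.8,0,0])

```text
t: 15.55
eef_pos: [508.0, -149.1, 98.2]
tcp_rot: [-3.138, 0.002, 0.629]
ft_force: [-5.5, 1.9, 1.2]
opening: 0.001
```

```bash
python3 ang.py; python3 sw.py 23.5 96  .95 1 1.05 1.1 1.15 1.2 
```

```text
handle 229 ((512.9505004882812, -161.1013946533203), (81.99645233154297, 40.016536712646484), 35.09047317504883) swung 0.877
reaction -4.46
0.95 t 15.6 eef [ 507.9 -149.1   98.2] yaw [-3.139e+00  2.000e-03  6.290e-01] F [-5.39  1.59  0.85] op 0.005 q [-0.41  0.46  1.88 -0.    0.8   0.53]
delta [-0.003  0.002 -0.002] [0.03 0.08 0.22]
1.0 delta [-0.003  0.002 -0.052] [-0.07  0.85  0.22]
1.05 delta [-0.003  0.002 -0.102] [-0.13  1.64  0.22]
1.1 delta [-0.003  0.002 -0.152] [-0.14  2.42  0.21]
1.15 delta [-0.003  0.002 -0.202] [-0.12  3.2   0.21]
1.2 delta [-0.003  0.002 -0.252] [-0.06  3.98  0.21]
```

Emit:
carry_out(deltas=[0,0,-0.03,0,0.5,0.1,0,0,0,-0.05,-0.05,0.85,0.1,0,0,0,-0.05,-0.05,0.85,0.1,0,0,0,-0.05,-0.05,0.85,0.1,0])

```text
t: 16.0
eef_pos: [512.1, -156.2, 97.6]
tcp_rot: [-3.138, 0.002, 0.678]
ft_force: [-4.5, 3.0, 2.8]
opening: 0.0
```

Emit:
carry_out(deltas=[0,0,-0.03,0,0.4,0,0,0,0,-0.05,0,0.8,0,0,0,0,-0.05,0,0.8,0,0,0,0,-0.05,0,0.8,0,0])

```text
t: 16.4
eef_pos: [516.2, -162.4, 97.6]
tcp_rot: [-3.137, 0.003, 0.728]
ft_force: [-6.0, 0.7, 1.3]
opening: 0.004
```

```bash
python3 ang.py; python3 sw.py 23.5 96  1.05 1.1 1.15 1.2 
```

```text
handle 208 ((522.7526245117188, -174.36691284179688), (80.78910064697266, 38.46402359008789), 40.42761993408203) swung 0.981
reaction -5.88
1.05 t 16.45 eef [ 516.2 -162.4   97.7] yaw [-3.137e+00  3.000e-03  7.280e-01] F [-6.75  1.86  1.22] op 0.0 q [-0.43  0.48  1.85 -0.    0.82  0.42]
delta [-0.005  0.003 -0.004] [-0.01  0.07  0.16]
1.1 delta [-0.005  0.003 -0.054] [-0.11  0.85  0.16]
1.15 delta [-0.005  0.003 -0.104] [-0.16  1.63  0.16]
1.2 delta [-0.005  0.003 -0.154] [-0.18  2.42  0.15]
```

Emit:
carry_out(deltas=[0,0,-0.03,-0.05,0.5,0.1,0,0,0,-0.05,-0.1,0.85,0.1,0,0,0,-0.05,-0.1,0.85,0.1,0,0,0,-0.05,-0.1,0.85,0.1,0])

```text
t: 16.85
eef_pos: [520.9, -169.4, 97.0]
tcp_rot: [-3.137, 0.003, 0.777]
ft_force: [-3.6, 3.5, 3.8]
opening: 0.0
```

```bash
python3 ang.py; python3 sw.py 23.5 96 1.1 1.15 1.2 
```

```text
handle 194 ((528.7254028320312, -180.48300170898438), (83.7210922241211, 38.00212097167969), 43.123313903808594) swung 1.035
reaction -5.46
1.1 t 16.9 eef [ 520.9 -169.4   97. ] yaw [-3.137e+00  3.000e-03  7.770e-01] F [-3.85  3.88  4.63] op 0.004 q [-0.43  0.49  1.83 -0.    0.83  0.36]
delta [-0.005  0.003 -0.004] [0.   0.01 0.1 ]
1.15 delta [-0.005  0.003 -0.054] [-0.09  0.79  0.09]
1.2 delta [-0.005  0.003 -0.104] [-0.15  1.57  0.09]
```

Emit:
carry_out(deltas=[0,0,-0.03,-0.05,0.4,0,0,0,0,-0.05,-0.09,0.8,0,0,0,0,-0.05,-0.09,0.8,0,0,0,0,-0.05,-0.09,0.8,0,0])

```text
t: 17.3
eef_pos: [525.7, -175.6, 97.0]
tcp_rot: [-3.136, 0.003, 0.827]
ft_force: [-3.6, 3.1, 2.4]
opening: 0.004
```

Emit:
carry_out(deltas=[0,0,-0.03,-0.03,0.4,0,0,0,0,-0.05,-0.07,0.8,0,0,0,0,-0.05,-0.07,0.8,0,0,0,0,-0.05,-0.07,0.8,0,0])

```text
t: 17.7
eef_pos: [530.8, -181.6, 97.0]
tcp_rot: [-3.136, 0.003, 0.877]
ft_force: [-3.8, 2.8, 1.1]
opening: 0.006
```

```bash
python3 ang.py; python3 sw.py 23.5 96 1.2 1.25 1.3 
```

```text
handle 190 ((539.8775634765625, -190.92333984375), (85.41458892822266, 39.038639068603516), 49.375179290771484) swung 1.132
reaction -4.39
1.2 t 17.75 eef [ 530.8 -181.6   97. ] yaw [-3.136e+00  3.000e-03  8.770e-01] F [-4.25  1.75  2.23] op 0.006 q [-0.45  0.5   1.8  -0.    0.84  0.25]
delta [-0.006  0.003 -0.005] [-0.    0.01  0.1 ]
1.25 delta [-0.006  0.003 -0.055] [-0.1   0.79  0.09]
1.3 delta [-0.006  0.003 -0.105] [-0.15  1.57  0.09]
```

Emit:
carry_out(deltas=[0,0,-0.03,-0.05,0.4,0,0,0,0,-0.055,-0.1,0.8,0,0,0,0,-0.055,-0.1,0.8,0,0,0,0,-0.055,-0.1,0.8,0,0])

```text
t: 18.15
eef_pos: [536.3, -187.4, 97.0]
tcp_rot: [-3.136, 0.003, 0.932]
ft_force: [-3.0, 3.5, 1.6]
opening: 0.005
```

Emit:
carry_out(deltas=[0,0,-0.03,-0.03,0.4,0,0,0,0,-0.05,-0.08,0.8,0,0,0,0,-0.05,-0.08,0.8,0,0,0,0,-0.05,-0.08,0.8,0,0])

```text
t: 18.55
eef_pos: [542.1, -192.9, 97.0]
tcp_rot: [-3.136, 0.003, 0.981]
ft_force: [-4.3, 2.0, 2.6]
opening: 0.002
```

```bash
python3 ang.py; python3 sw.py 23.5 96 1.3 1.35 1.4 
```

```text
handle 179 ((550.492431640625, -202.39859008789062), (82.59571838378906, 38.47343444824219), 55.619747161865234) swung 1.23
reaction -6.06
1.3 t 18.6 eef [ 542.1 -192.9   97. ] yaw [-3.136e+00  3.000e-03  9.810e-01] F [-5.08  3.31  2.79] op 0.007 q [-0.46  0.52  1.77 -0.    0.86  0.14]
delta [-0.006  0.003  0.   ] [-0.   -0.02  0.1 ]
1.35 delta [-0.006  0.002 -0.05 ] [-0.1   0.75  0.1 ]
1.4 delta [-0.006  0.002 -0.1  ] [-0.16  1.54  0.09]
```

Emit:
carry_out(deltas=[0,0,-0.03,-0.05,0.4,0,0,0,0,-0.05,-0.1,0.77,0,0,0,0,-0.05,-0.1,0.77,0,0,0,0,-0.05,-0.1,0.77,0,0])

```text
t: 19.0
eef_pos: [547.8, -197.9, 97.0]
tcp_rot: [-3.135, 0.002, 1.031]
ft_force: [-4.6, 4.5, 2.4]
opening: 0.004
```

Emit:
carry_out(deltas=[0,0,-0.03,-0.03,0.4,0,0,0,0,-0.05,-0.08,0.78,0,0,0,0,-0.05,-0.08,0.78,0,0,0,0,-0.05,-0.08,0.78,0,0])

```text
t: 19.4
eef_pos: [553.7, -202.4, 97.0]
tcp_rot: [-3.134, 0.002, 1.081]
ft_force: [-4.9, 3.3, 3.5]
opening: 0.004
```

```bash
python3 ang.py; python3 sw.py 23.5 96 1.4 1.45 1.5 
```

```text
handle 175 ((566.914306640625, -220.86326599121094), (65.34628295898438, 40.38398742675781), 80.42414093017578) swung 1.378
reaction -7.27
1.4 t 19.45 eef [ 553.7 -202.4   97. ] yaw [-3.134e+00  2.000e-03  1.081e+00] F [-5.83  4.51  4.2 ] op 0.007 q [-0.46  0.54  1.73 -0.    0.88  0.03]
delta [-0.007  0.002 -0.   ] [-0.01  0.05  0.1 ]
1.45 delta [-0.007  0.002 -0.05 ] [-0.11  0.82  0.09]
1.5 delta [-0.008  0.002 -0.1  ] [-0.17  1.6   0.09]
```

The reaction is climbing now (5, 6, then 7 N), so the buffer has been reached. I'll go on in smaller steps until it is firmly home.

Emit:
carry_out(deltas=[0,0,-0.03,-0.05,0.4,0,0,0,0,-0.05,-0.1,0.8,0,0,0,0,-0.05,-0.1,0.8,0,0,0,0,-0.05,-0.1,0.8,0,0])

```text
t: 19.85
eef_pos: [559.6, -206.7, 97.0]
tcp_rot: [-3.133, 0.002, 1.131]
ft_force: [-7.1, 4.4, 5.3]
opening: 0.002
```

```bash
python3 ang.py; python3 sw.py 23.5 96 1.45 1.475 1.5 
```

```text
handle 176 ((566.6546020507812, -220.8289794921875), (68.36195373535156, 38.43879318237305), 64.44828796386719) swung 1.377
reaction -7.23
1.45 t 19.9 eef [ 559.6 -206.7   96.9] yaw [-3.133e+00  2.000e-03  1.131e+00] F [-6.06  4.1   4.69] op 0.003 q [-0.46  0.55  1.71 -0.    0.89 -0.02]
delta [-0.009  0.002 -0.   ] [-0.02  0.1   0.09]
1.475 delta [-0.009  0.002 -0.025] [-0.07  0.49  0.09]
1.5 delta [-0.009  0.002 -0.05 ] [-0.12  0.88  0.09]
```

Emit:
carry_out(deltas=[0,0,-0.02,-0.05,0.4,0,0,0,0,-0.04,-0.09,0.7,0,0,0,0,-0.04,-0.09,0.7,0,0,0,0,-0.04,-0.09,0.7,0,0])

```text
t: 20.3
eef_pos: [564.5, -209.9, 97.0]
tcp_rot: [-3.13, 0.001, 1.171]
ft_force: [-8.4, 5.4, 6.1]
opening: 0.008
```

```bash
for i in 1 2 3; do python3 ang.py; python3 sw.py 23.5 96 1.5 | head -1;done;  python3 sw.py 23.5 96 1.5 1.55
```

```text
handle 180 ((575.5997924804688, -230.56349182128906), (58.682064056396484, 38.35942459106445), 80.35433959960938) swung 1.451
reaction -9.48
handle 179 ((574.4730224609375, -230.50552368164062), (58.82769775390625, 38.8629035949707), 78.7706069946289) swung 1.445
reaction -9.78
handle 179 ((574.9130859375, -230.09902954101562), (60.69614791870117, 39.203853607177734), 76.5992660522461) swung 1.446
reaction -9.84
reaction -9.84
1.5 t 20.45 eef [ 564.5 -209.9   96.9] yaw [-3.130e+00  1.000e-03  1.171e+00] F [-8.32  5.59  5.41] op 0.004 q [-0.46  0.56  1.69 -0.    0.9  -0.06]
delta [-0.011  0.001 -0.01 ] [-0.05  0.29  0.09]
1.55 delta [-0.011  0.001 -0.06 ] [-0.14  1.07  0.08]
```

The reaction is steady at 9.8 N, inside the 9–16 N "firmly home" range. I'll stop here, back off slowly and go up.

Emit:
carry_out(deltas=[0,0,0,0,-0.3,0,0,0,0,0,0,-0.6,0,0,0,0,0,0,-1,0,0,0,0,0,0,-2,0,0,0,0,0,0,-4,0,0,0,0,0,0,-4,0,0,0,0,0,0,-4,-5,0,0,0,0,0,-4,-10,0,0,0,0,0,-4,-15,0,0,0,0,0,-4,-15,0,0,0,0,0,-4,-15,0])

```text
t: 21.55
eef_pos: [529.8, -195.2, 248.4]
tcp_rot: [-3.133, 0.002, 1.171]
ft_force: [0.1, -0.2, -0.7]
opening: 0.005
```

```bash
python3 w.py w7|grep -v tab; python3 - <<'E'
from h import *
W=np.load('w7.npz')['W']; img=np.load('w7.npz')['img']; X,Y,Z=np.moveaxis(W,-1,0); r=np.hypot(X-647.6,Y+77)
m=(r>55)&(r<90)&(Z>174)&(Z<186); print('tab',m.sum(),cv2.minAreaRect(W[m][:,:2].astype(np.float32)) if m.any() else '')
hs=cv2.cvtColor(img,cv2.COLOR_RGB2HSV); m=(r>100)&(r<210)&(Z>125)&(Z<155)&(hs[...,1]>50); q=cv2.minAreaRect(W[m][:,:2].astype(np.float32)); print('grip',m.sum(),q)
E
python3 ang.py
```

```text
hex 859 [647.3 -77.2 165.8] [633.9 -91.  158. ] [661.7 -63.2 168.7]
head 3396 [641.4 -86.8 152.4] [ 605.7 -128.   147. ] [680.9 -48.9 156.9]
grip 1062 [ 566.03792922 -219.90721407  147.0542335 ] ((571.419677734375, -215.64532470703125), (77.86109161376953, 24.165224075317383), 61.04768753051758)
t 21.6 eef [ 529.3 -194.9  247. ] yaw [-3.131e+00  1.000e-03  1.171e+00] F [-0.36 -0.74 -1.2 ] op 0.004 q [-0.47  0.35  1.61 -0.    1.2  -0.07]
delta [-0.006  0.012  1.971] [18.86  0.75  8.07]
tab 176 ((627.6043090820312, -143.9490203857422), (9.202356338500977, 13.956025123596191), 0.5945713520050049)
grip 1636 ((575.7149658203125, -207.9014434814453), (95.57030487060547, 24.240398406982422), 61.03681945800781)
handle 358 ((572.5521240234375, -211.36866760253906), (90.40241241455078, 23.950908660888672), 60.9055290222168) swung 1.38
```

View pics/w7.png

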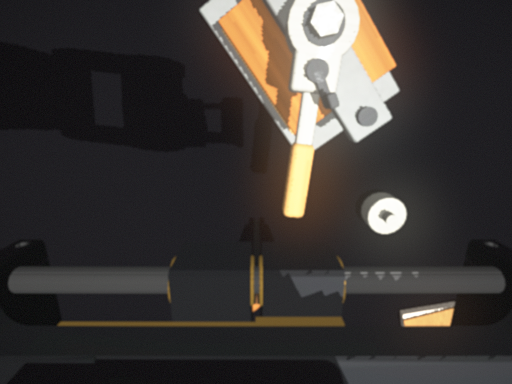

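The wrist view shows the handle swung over toward the press's -y side and the tab (330,98) px still on its counter-clockwise side; depth gives lever ≈ +0.52. The weight stands clear and the robot is free. One last check of the bystanders and of handle rest, then I hand in.

```bash
python3 - <<'E'
from h import *
c=env.read_camera('top'); a=np.load('top0.npz')['img'].astype(int); b=c['img'].astype(int)
for n,(u,v) in dict(jar=(134,211),weight=(348,166),awl=(370,235)).items():
    def cen(i):
        g=i.max(-1)[v-30:v+30,u-25:u+25]>90; y,x=np.nonzero(g); return x.mean(),y.mean(),g.sum()
    print(n,np.round(cen(a),1),np.round(cen(b),1))
E
python3 ang.py; python3 ang.py; python3 -c "
from cell import env
print(env.state()['t'],env.job_done())"
```

```text
jar [ 23.9  30.  243. ] [ 24.  30. 243.]
weight [ 25.4  29.4 251. ] [  21.1   45.1 1021. ]
awl [ 25.4  31.6 225. ] [  18.8   25.8 1313. ]
handle 359 ((570.4381713867188, -214.34666442871094), (83.95356750488281, 23.485197067260742), 60.6407470703125) swung 1.377
handle 359 ((570.318115234375, -214.61013793945312), (85.01438903808594, 23.327228546142578), 61.08903121948242) swung 1.377
the job is handed in; nothing more can be done
21.8 None
```

The book press is released as far as I can measure, and the job is handed in at t ≈ 21.8 s. No verdict was reported.

- **Lever:** I pushed the tab over until the force rose from about 1.5 N to about 4 N at the stop. Measured afterwards, the lever stood at about +0.47 rad, and about +0.52 rad once the handle had been swung.
- **Screw:** I pushed the handle counter-clockwise with the closed fingers. The resistance held near 5 N, then climbed to a steady 9.8 N, which is within the 9–16 N range for firmly home. After I backed off, the handle rested at about 1.38 rad from its start and did not move between the last two looks.
- **Gripper mismatch:** In the camera images the fingers ended about 34 mm above the reported tool position. My first pass went over the tab without touching it, so I lowered the tool by that amount.
- **Bystanders:** The jar had not moved. The final top-view check of the weight and awl failed because the arm was in that part of the picture. The weight looked to be standing normally in the last wrist view and the arm made no contact there, but I did not measure either one.
- **Not checked directly:** I did not measure the platen's height, because the cameras are only good to about 2 mm. That the screw is at its end stop rests on the force climb and the handle angle.

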